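# Shut and latch the sealed key cabinet

### The arm

A 6-joint arm with a two-finger parallel gripper is mounted at the origin on the work surface. World frame = base frame: x ahead of the robot, y to its left, z up, the work surface at z = 0. Lengths are in m, angles in rad, forces in N, time in s.
With the tool pointing down it reaches from about 0.225 to 0.875 m from the base axis. Payload 3.4 kg.
Tool frame: the origin (TCP) lies on the centre line of the jaws, within the pads' length; the fingertips stand 17 mm ahead of it and the grasp point (between the pads) lies 2 mm behind it (nose_length is the distance from the TCP to the fingertips, in m); z points along the fingers, y is the line along which they close (so a half turn about z gives the same grasp; the last joint's range is limited). The gripper opens to 85 mm and grips with 20 to 120 N. Pads are 22 mm wide; open, the fingers measure 114 mm over their backs; the gripper's body (76 mm by 85 mm) begins 54 mm behind the grasp point. The pads swing forward as they close: fully open they stand 13 mm farther back than shut.
Start: joints at [0.988, 0.276, 1.505, -0, 1.361, -0.121], TCP at [0.256, 0.515, 0.248] pointing down, gripper open.
Joint ranges: [-2.89, 2.89], [-0.75, 2.08], [0.22, 2.7], [-1.18, 4.32], [0.11, 2.71], [-2.7, 2.7]. Speed limits (rad/s): [2.57, 2.57, 3.14, 3.14, 3.14, 3.14].

### API

Orientations are given as a unit quaternion [w, x, y, z].
In Python, from rig import get_state, get_image, sign_off, find_in, place_of, nose_length gives the robot as it stands.
- The arm moves only by the tool apply_moves, never from a script. Its argument "deltas" is one flat list of numbers, 5 for each row, row after row: the finger opening in mm, from 0 to 85.4, then the shift along the tool's x, y, z in mm, then the turn about the tool's z in degrees. A call has 1 to 12 rows; each row is the pose to reach, as a shift and turn from the pose commanded when the call began, along the tool's axes at that moment; what a row does not reach only later rows make up. A row lasts 1/12 s, in which the tool goes at most 41.7 mm and 7.16 degrees, less where a joint would pass 70% of its speed; a pose out of reach is approached as far as the arm can. A call with a gripper value outside its range is refused whole. The fingers move at their own pace and stop on an object; "squeeze" is the grip in N (left out, the last holds). Time passes only in rows, so rows that repeat a pose let the fingers close. It gives the time, the measured TCP pose, the force, the opening and the grip force at its end, in the units of the state.
- get_state(): the state, without advancing time (a new reading comes with each control period).
- get_image(name): name is "scene" or "side" or "wrist"; returns a dict with "frame" (400x640x3 uint8, red, green, blue), "K" (3x3 intrinsics, pixels), "k1" (the pictures are not rectified: a ray, as slopes to the right and down, at radius r is drawn at 1 + k1 r^2 times it, then the intrinsics apply), "position" and "orientation" of the camera in the world. Camera axes: x right, y down, z forward; pixel columns grow to the right and rows downward; lengths in m; the calibration is good to about 2 mm. A picture is of the moment at which its call begins. There is no depth.
- sign_off(): hands the job in; it is judged then, once.
Trained networks look in a picture, given as the dict that the camera call returned (one of the last four; its "shot" number tells which), for a name from the list of things; names that differ only in an ending like _2 or _b are one class to them, and where a whole thing is asked for, a point or a joint stands for the part that bears it (a point fixed in the world has none). Each returns a list of dicts, best first, with "score" (0 to 1); they miss things now and then, are a little off and sometimes report something else, mostly with a low value. They report only what shows in the picture. A call takes as long as a camera call.
- find_in(query, picture): "point" ([column, row] in pixels, amid what is visible of it).
- place_of(query, picture): "point" ([column, row] in pixels: a listed point, or the origin of a listed thing).
The state is a dict: "clock": time; "qpos": joint angles; "qd": joint speeds; "effort": joint torques, N m; "position": TCP position; "ee_rot": TCP orientation; "contact_force": force on the tool from outside, world axes, zero at the start; "moment": the same for the moment, N m; "width": finger opening in m; "gripper_force": force on a finger pad.
Only numpy, scipy, OpenCV 4.12 (cv2) and the standard library are available. Lean on these libraries where they do the work, as an engineer would, in place of code of your own. Each camera call takes 0.05 s, during which the arm holds its last target. There are 200 camera calls.

### The job

Shut this steel key cabinet that lies on its back: lower its blue door gently onto the rubber seal, press it down by the wing knob just hard enough for the hidden cam tongue to clear the frame edge, and turn the knob clockwise, fully home, so that the tongue catches behind the frame and keeps the door shut. Go by feel and never force the tongue or crush the seal: no more than 22 N may ever bear between door and cabinet. Leave the tools and locks on the bench alone, and let go when it is latched.

Things in the scene. Friction and masses are not known exactly. Their poses are not given: they have to be found in the camera images.
- cabinet: Grey steel key cabinet lying on its back, fixed to the bench, open side up: case 240 (x) x 205 (y) x 85 mm high. Origin at the centre of its underside; x runs along the hinge, which is on the +y side; the door's free edge is on the -y side.
- frame_edge (a point): Middle of the inner edge of the free side's steel lip, which the tongue goes under; drawn height of its underside 76 mm. A rubber seal sits on top of the lip. Lip and seal together truly stand up to 4 mm higher or lower than this point, different each start and not reported. The door meets the seal at 0.028 to 0.07 rad of its joint; the seal yields about 3.3 N per mm (22 N is the limit).
- door (a joint): Door angle about the hinge, rad: 0 is metal to metal, growing as the free edge rises; starts 0.55 to 0.95. The hinge is spring-balanced and damped: the door (0.4 kg with its knob) stays at any angle it is left at and takes only a few N to move slowly. Latched it rests between 0.013 and 0.058.
- door_hinge (a point): Middle of the hinge line, 85 mm above the bench, 102.5 mm from the cabinet's centre. The blue door is a flat pan 250 mm along the hinge, reaching 211 mm from it; its outer face (upper when shut) lies 5 mm above the hinge line in the door's own frame.
- knob (a joint): Wing knob angle, rad, growing clockwise seen from above. 0: wing and tongue along the cabinet's +x; 1.57 is the firm stop: wing across to the free edge, tongue in a notch behind the lip, into which it drops past about 1.4. Starts 0 to 0.25. Needs about 0.06 Nm unloaded and stays where left; the latched door stays down by itself; ease off the push before letting go, without pulling up.
- knob_top (a point): Middle of the top of the black wing, on the knob's axis, which stands square on the door, 160 mm from the hinge line, midway along it. x points along the wing (white mark) and the tongue. Wing 46 mm long, 10 mm thick, 25 mm high above a flange 48 mm across that turns with it; the point is 30 mm above the door's outer face, about 0.12 m above the bench when shut.
- tongue_tip (a point): Tip of the hidden cam tongue under the door: 34 mm long from the knob's axis, 10 mm wide, 2.5 mm thick. It meets the lip's edge at a knob angle of about 0.5 and jams there unless the door is pressed down by then. It clears at a steady straight-down push on the knob of about 18 to 22 N (the door gives 1 mm per 5 N there); 26 N on the knob is too much.
- screwdriver: Bystander: yellow-handled screwdriver 190 mm long, lying beside the cabinet; origin under its middle, x along it.
- euro_cylinder: Bystander: brass lock cylinder 65 x 17 x 31 mm, lying just off the cabinet's free edge; origin under its centre.
- padlock: Bystander: brass padlock 46 x 50 x 22 mm lying flat, steel shackle; origin under its body's centre.
- lock_case: Bystander: steel mortice lock case 165 x 85 x 16 mm with a 235 mm brass face plate; origin under its centre.
- key_bunch: Bystander: ring with four keys, about 130 mm across, 5 mm high; origin at the ring's centre on the bench.
- file: Bystander: flat file with a wooden handle, 290 mm long; origin on the bench near its middle, x along it.
- card_box: Bystander: flat red card box 110 x 85 x 28 mm; origin under its centre.

How it is judged:
By the outcome, as a careful person would: the job done as asked, in the order asked, and still so for the second after the job is handed in, with the robot touching nothing.
It also fails if it takes over 72 s, if anything falls off the work surface, if the arm or the gripper's body presses on something with over 40 N, if the wrist force passes 120 N, or if a joint passes its speed limit or range.

## Working session

There is one attempt and no reset: what is moved stays moved. The work goes in short steps, Python scripts to look and compute and a tool call to move; the robot and the scene stay as the last step left them, time stands still between calls to the robot, and variables do not carry over. Pictures are saved under pics/ and viewed, at most 10 in all, crops included, and the job is handed in when it is done.

Besides the shell and the picture viewer there is one more tool, called by a JSON object that holds its "op" and its "data", one argument or row to a line. apply_moves: Moves the arm, as the interface text tells. Its arguments: {"type":"object","properties":{"deltas":{"type":"array"},"squeeze":{"type":"number"}},"required":["deltas"]}

```bash
mkdir -p pics; ls; cat > h.py <<'E'
import numpy as np, cv2
from scipy.spatial.transform import Rotation as R
from rig import *
def rot(q): return R.from_quat([q[1],q[2],q[3],q[0]])
def ray(pic,p):
    K=np.array(pic["K"]);d=np.array([(p[0]-K[0,2])/K[0,0],(p[1]-K[1,2])/K[1,1]])
    u=d.copy()
    for _ in range(20): u=d/(1+pic["k1"]*(u@u))
    v=rot(pic["orientation"]).apply([u[0],u[1],1]); return np.array(pic["position"]),v/np.linalg.norm(v)
def atz(pic,p,z):
    o,v=ray(pic,p); return o+v*(z-o[2])/v[2]
def tri(rs):
    A=sum(np.eye(3)-np.outer(v,v) for o,v in rs);b=sum((np.eye(3)-np.outer(v,v))@o for o,v in rs)
    x=np.linalg.solve(A,b); return x,[np.linalg.norm(np.cross(x-o,v)) for o,v in rs]
def proj(pic,X):
    c=rot(pic["orientation"]).inv().apply(np.array(X)-pic["position"]);u=c[:2]/c[2]
    u=u*(1+pic["k1"]*(u@u));K=np.array(pic["K"]);return [K[0,0]*u[0]+K[0,2],K[1,1]*u[1]+K[1,2]]
E
python3 - <<'E'
from h import *
s=get_state();print({k:np.round(v,3).tolist() for k,v in s.items()}, nose_length)
P={}
for n in("scene","side","wrist"):
    p=get_image(n);P[n]=p;cv2.imwrite(f"pics/{n}0.png",p["frame"][:,:,::-1])
    for q in("cabinet","frame_edge","door_hinge","knob_top","tongue_tip"):
        print(n,q,[(np.round(r["point"]).tolist(),round(r["score"],2)) for r in place_of(q,p)[:2]])
    print(np.round(p["position"],3))
E
```

```text
pics
{'clock': 0.0, 'qpos': [0.988, 0.277, 1.506, -0.0, 1.361, -0.121], 'qd': [0.001, 0.001, -0.0, 0.001, -0.001, 0.0], 'effort': [0.003, -41.677, -24.581, 0.0, 0.011, -0.0], 'position': [0.256, 0.514, 0.247], 'ee_rot': [-0.0, 0.229, 0.973, -0.001], 'contact_force': [0.153, -1.344, -0.709], 'moment': [0.013, 0.002, 0.002], 'gripper_force': 0.0, 'width': 0.085} 0.017
scene cabinet [([325.0, 244.0], 0.66)]
scene frame_edge [([305.0, 236.0], 0.81)]
scene door_hinge [([354.0, 218.0], 0.89), ([174.0, 269.0], 0.53)]
scene knob_top [([338.0, 187.0], 0.53)]
scene tongue_tip [([332.0, 205.0], 0.6)]
[ 1.594 -0.425  1.157]
side cabinet [([343.0, 212.0], 0.63)]
side frame_edge [([358.0, 206.0], 0.96)]
side door_hinge [([326.0, 178.0], 0.85)]
side knob_top [([342.0, 148.0], 0.43)]
side tongue_tip [([354.0, 160.0], 0.7), ([340.0, 149.0], 0.18)]
[ 0.111 -0.9    0.801]
wrist cabinet []
wrist frame_edge []
wrist door_hinge []
wrist knob_top []
wrist tongue_tip []
[0.194 0.545 0.373]
```

```bash
python3 - <<'E'
from h import *
import cv2
a=cv2.imread("pics/scene0.png");b=cv2.imread("pics/side0.png")
c=np.vstack([cv2.resize(a[130:330,200:466],(800,600))[:300*2:1]])
A=cv2.resize(a[140:290,220:420],(400,300),interpolation=2);B=cv2.resize(b[110:260,230:430],(400,300),interpolation=2)
cv2.imwrite("pics/c1.png",np.vstack([np.hstack([cv2.resize(a,(400,250)),cv2.resize(b,(400,250))]),np.hstack([A,B])]))
S=get_image("scene");D=get_image("side")
pts={}
for q in("cabinet","frame_edge","door_hinge","knob_top","tongue_tip"):
    r=[(ray(p,place_of(q,p)[0]["point"])) for p in(S,D)]
    x,e=tri(r);pts[q]=x;print(q,x.round(4),np.round(e,4))
for q,z in(("cabinet",0),("frame_edge",.076),("door_hinge",.085)):
    print(q,[atz(p,place_of(q,p)[0]["point"],z).round(4).tolist() for p in(S,D)])
E
```

```text
cabinet [ 0.5792 -0.0234  0.005 ] [0.0013 0.0013]
frame_edge [ 0.5922 -0.101   0.0766] [0.0024 0.0024]
door_hinge [0.5592 0.0823 0.0812] [0.0001 0.0001]
knob_top [0.5691 0.01   0.2351] [0.0019 0.0019]
tongue_tip [ 0.6146 -0.0236  0.2091] [0. 0.]
cabinet [[0.5737, -0.0205, 0.0], [0.5822, -0.0196, -0.0]]
frame_edge [[0.5894, -0.0986, 0.076], [0.5926, -0.1036, 0.076]]
door_hinge [[0.563, 0.0804, 0.085], [0.5569, 0.0774, 0.085]]
```

View pics/c1.png

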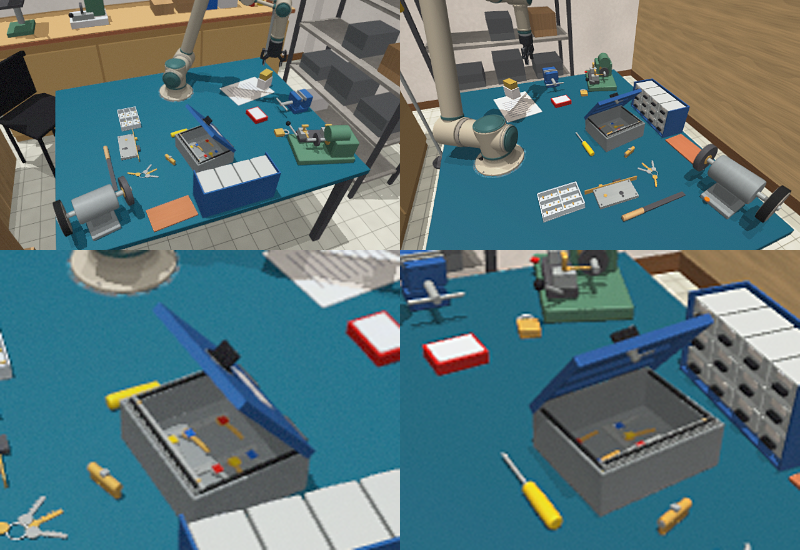

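The picture shows the cabinet open with its door up about 50°. In the scene view the knob is near (338,187) and the hinge near (354,218), which agrees with the networks. The drawer unit stands just past the +x end, and the brass cylinder and screwdriver lie off the cabinet's free and left sides. Next I fit the model.

```bash
cat >> h.py <<'E'
from scipy.optimize import least_squares
def model(x):
    cx,cy,yaw,th,kn,fy,dz=x
    Rz=R.from_euler("z",yaw);c=np.array([cx,cy,0])
    H=np.array([0,.1025,.085])
    door=lambda u,v,h:H+np.array([u,-v*np.cos(th)+h*np.sin(th),v*np.sin(th)+h*np.cos(th)])
    m={"cabinet":np.zeros(3),"frame_edge":np.array([0,-fy,.076+dz]),"door_hinge":H,"knob_top":door(0,.16,.035),
       "tongue_tip":door(.034*np.cos(kn),.16+.034*np.sin(kn),-.012)}
    return {k:c+Rz.apply(v) for k,v in m.items()}
W={"cabinet":.5,"frame_edge":.6,"door_hinge":1,"knob_top":1,"tongue_tip":.2}
def fit(obs,x0=(.578,-.02,.18,.9,.1,.085,0)):
    pr=np.array([.578,-.02,.18,.5,.12,.085,0]);sg=np.array([1,1,1,1,.1,.004,.002])
    def f(x):
        m=model(x);r=[]
        for p,q,pt in obs: r+=list(W[q]*(np.array(proj(p,m[q]))-pt))
        return np.r_[r,(x-pr)/sg]
    return least_squares(f,x0,loss="soft_l1")
E
python3 - <<'E'
from h import *
obs=[]
for n in("scene","side"):
    p=get_image(n)
    for q in W:
        r=place_of(q,p)
        if r and r[0]["score"]>.3: obs.append((p,q,np.array(r[0]["point"])))
f=fit(obs);print(f.x.round(4));m=model(f.x)
for q in m: print(q,m[q].round(4))
for p,q,pt in obs: print(q,(np.array(proj(p,m[q]))-pt).round(1))
for q in("screwdriver","euro_cylinder"):
    print(q,[atz(p,place_of(q,p)[0]["point"],0).round(3).tolist() for p in(obs[0][0],obs[-1][0]) if place_of(q,p)])
E
```

```text
[ 5.779e-01 -1.990e-02  1.663e-01  7.346e-01  1.163e-01  8.390e-02
  1.000e-04]
cabinet [ 0.5779 -0.0199  0.    ]
frame_edge [ 0.5918 -0.1026  0.0761]
door_hinge [0.5609 0.0812 0.085 ]
knob_top [ 0.5767 -0.0127  0.2182]
tongue_tip [ 0.6157 -0.0411  0.186 ]
cabinet [-2.3  0.6]
frame_edge [-0.6  0.2]
door_hinge [ 1.8 -0.9]
knob_top [  3.6 -51.7]
tongue_tip [-5.1  5.6]
cabinet [1.8 1.8]
frame_edge [ 0. -0.]
door_hinge [-0.1  0.6]
knob_top [0.6 4.9]
tongue_tip [0.9 7.2]
screwdriver [[0.392, -0.056, 0.0], [0.402, -0.045, 0.0]]
euro_cylinder [[0.578, -0.201, 0.0], [0.587, -0.192, 0.0]]
```

{"op": "apply_moves", "data": {
  "deltas": [40,-30,-23,-12,-3,0,-60,-46,-24,-6,0,-90,-69,-36,-9,0,-120,-92,-48,-12,0,-150,-115,-60,-15,0,-180,-138,-72,-18,0,-210,-161,-84,-21,0,-240,-184,-93,-24,0,-270,-207,-93,-27,0,-300,-230,-93,-29,0,-330,-253,-93,-29,0,-360,-276,-93,-29]
}}

```text
clock: 3.8
position: [0.4559, 0.1055, 0.3417]
ee_rot: [0.001, -0.022, 1.0, 0.0]
contact_force: [1.5, 0.5, 1.0]
width: -0.0001
gripper_force: 0.0
```

{"op": "apply_moves", "data": {
  "deltas": [0,-14,-34,0,0,0,-28,-68,0,0,0,-42,-102,0,0,0,-56,-135,0,0,0,-56,-135,0,0]
}}

```text
clock: 4.22
position: [0.5202, -0.031, 0.3406]
ee_rot: [0.001, -0.019, 1.0, -0.002]
contact_force: [0.0, 0.6, -0.3]
width: -0.0001
gripper_force: 0.0
```

```bash
python3 - <<'E'
from h import *
obs=[]
for n in("side","wrist","scene"):
    p=get_image(n);cv2.imwrite(f"pics/{n}2.png",p["frame"][:,:,::-1])
    for q in W:
        r=place_of(q,p)
        if r: print(n,q,np.round(r[0]["point"]),round(r[0]["score"],2))
        if r and r[0]["score"]>.3 : obs.append((p,q,np.array(r[0]["point"])))
f=fit(obs);print(f.x.round(4));m=model(f.x)
for q in m: print(q,m[q].round(4))
for p,q,pt in obs: print(q,(np.array(proj(p,m[q]))-pt).round(1))
s=get_state();print(s["position"],s["contact_force"],s["clock"])
E
```

```text
side cabinet [343. 211.] 0.65
side frame_edge [358. 207.] 0.72
side door_hinge [328. 177.] 0.82
side knob_top [338. 148.] 0.7
side tongue_tip [356. 160.] 0.5
wrist frame_edge [254. 222.] 0.8
wrist door_hinge [411. 206.] 0.66
wrist knob_top [355. 279.] 0.74
scene cabinet [328. 243.] 0.61
scene frame_edge [303. 236.] 0.69
scene door_hinge [353. 220.] 0.56
scene knob_top [336. 185.] 0.52
scene tongue_tip [331. 210.] 0.68
[ 5.805e-01 -1.910e-02  1.688e-01  8.651e-01  1.103e-01  8.050e-02
 -1.000e-04]
cabinet [ 0.5805 -0.0191  0.    ]
frame_edge [ 0.594  -0.0984  0.0759]
door_hinge [0.5632 0.0819 0.085 ]
knob_top [0.5762 0.0059 0.2295]
tongue_tip [ 0.6159 -0.0261  0.2019]
cabinet [-2.   1.4]
frame_edge [-1.3  0.3]
door_hinge [-2.4  0.4]
knob_top [3.1 1.9]
tongue_tip [0.7 0.4]
frame_edge [-0.8  1.6]
door_hinge [-0.6  1.6]
knob_top [ 1.  -1.3]
cabinet [-2.5  3.4]
frame_edge [0.6 1.6]
door_hinge [ 1.4 -3. ]
knob_top [-0.7  4.1]
tongue_tip [-1.4 -3.3]
[ 0.51746377 -0.02506462  0.34126312] [-0.0087564  -0.02555868  0.60083663] 5.1167
```

View pics/wrist2.png

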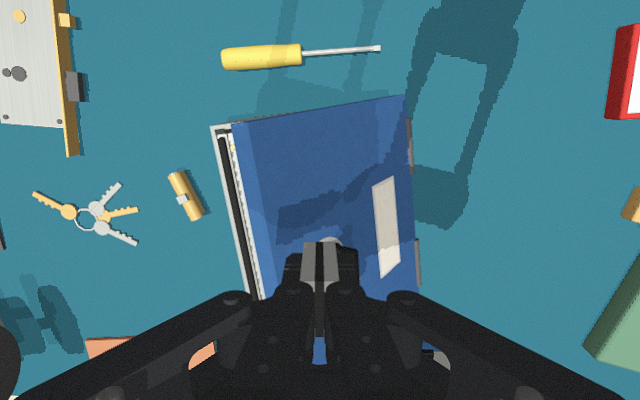

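The wrist view shows the door's blue face with the closed fingers (about 320,260) beside the knob (about 350,270), and nothing in the way below. I'll descend onto the door.

{"op": "apply_moves", "data": {
  "deltas": [0,0,0,20,0,0,0,0,40,0,0,0,0,60,0,0,0,0,75,0,0,0,0,85,0,0,0,0,90,0,0,0,0,94,0,0,0,0,98,0,0,0,0,102,0,0,0,0,106,0,0,0,0,110,0,0,0,0,114,0]
}}

```text
clock: 6.12
position: [0.5179, -0.0249, 0.2277]
ee_rot: [0.001, -0.022, 1.0, 0.0]
contact_force: [0.1, 0.5, 2.6]
width: 0.0001
gripper_force: 1.1
```

{"op": "apply_moves", "data": {
  "deltas": [0,0,0,4,0,0,0,0,8,0,0,0,0,12,0,0,0,0,16,0,0,0,0,20,0,0,0,0,24,0,0,0,0,28,0,0,0,0,32,0,0,0,0,36,0,0,0,0,40,0,0,0,0,44,0,0,0,0,48,0]
}}

```text
clock: 7.12
position: [0.5176, -0.0252, 0.179]
ee_rot: [0.0, -0.022, 1.0, -0.0]
contact_force: [-0.4, 0.6, 3.8]
width: -0.0002
gripper_force: 1.7
```

```bash
python3 - <<'E'
from h import *
s=get_state();print(s["position"],s["contact_force"],s["moment"],s["clock"])
E
```

```text
[ 0.51758775 -0.02517677  0.17903802] [-0.4260461   0.63092778  3.82204677] [-0.02373483 -0.03612387 -0.04198348] 7.1167
```

{"op": "apply_moves", "data": {
  "deltas": [0,0,0,4,0,0,0,0,8,0,0,0,0,12,0,0,0,0,16,0,0,0,0,20,0,0,0,0,24,0,0,0,0,28,0,0,0,0,32,0,0,0,0,36,0,0,0,0,40,0,0,0,0,44,0,0,0,0,48,0]
}}

```text
clock: 8.12
position: [0.5179, -0.0256, 0.1312]
ee_rot: [0.001, -0.022, 1.0, -0.001]
contact_force: [-0.4, -1.7, 6.6]
width: -0.0001
gripper_force: 2.7
```

{"op": "apply_moves", "data": {
  "deltas": [0,0,0,1.5,0,0,0,0,3,0,0,0,0,4.5,0,0,0,0,6,0,0,0,0,7.5,0,0,0,0,9,0,0,0,0,10,0,0,0,0,11,0,0,0,0,12,0,0,0,0,12.5,0,0,0,0,13,0,0,0,0,13,0]
}}

```text
clock: 9.12
position: [0.5173, -0.0249, 0.118]
ee_rot: [-0.0, -0.022, 1.0, 0.0]
contact_force: [0.5, -0.6, 0.6]
width: 0.0003
gripper_force: 0.4
```

```bash
python3 - <<'E'
from h import *
s=get_state();print(s["position"],s["contact_force"],s["moment"],s["clock"])
E
```

```text
[ 0.51727047 -0.02489785  0.11804449] [ 0.48407235 -0.55954134  0.60400178] [-0.09892267 -0.00723672  0.02890007] 9.1167
```

{"op": "apply_moves", "data": {
  "deltas": [0,0,0,0.6,0,0,0,0,1.2,0,0,0,0,1.8,0,0,0,0,2.4,0,0,0,0,2.4,0,0,0,0,2.4,0]
}}

```text
clock: 9.62
position: [0.5173, -0.0249, 0.1157]
ee_rot: [-0.0, -0.022, 1.0, 0.0]
contact_force: [0.5, -1.3, 1.1]
width: 0.0001
gripper_force: 0.3
```

{"op": "apply_moves", "data": {
  "deltas": [0,0,0,0.5,0,0,0,0,1,0,0,0,0,1.5,0,0,0,0,1.5,0,0,0,0,1.5,0]
}}

```text
clock: 10.03
position: [0.5174, -0.025, 0.1143]
ee_rot: [-0.0, -0.022, 1.0, 0.0]
contact_force: [0.2, -0.0, 0.3]
width: 0.0
gripper_force: 0.4
```

{"op": "apply_moves", "data": {
  "deltas": [0,0,0,-15,0,0,0,0,-45,0,50,0,0,-80,0,85,-20,-8,-110,0,85,-50,-18,-132,0,85,-85,-30,-132,0,85,-120,-46,-132,0,85,-120,-46,-132,0,85,-120,-46,-132,0]
}}

```text
clock: 10.78
position: [0.6405, -0.0662, 0.2447]
ee_rot: [-0.001, -0.022, 1.0, 0.0]
contact_force: [-0.6, 0.0, 0.4]
width: 0.0833
gripper_force: 0.0
```

```bash
python3 - <<'E'
from h import *
obs=[]
for n in("side","wrist","scene"):
    p=get_image(n);cv2.imwrite(f"pics/{n}3.png",p["frame"][:,:,::-1])
    for q in W:
        r=place_of(q,p)
        if r: print(n,q,np.round(r[0]["point"]),round(r[0]["score"],2))
        if r and r[0]["score"]>.3 and q!="tongue_tip": obs.append((p,q,np.array(r[0]["point"])))
    if n=="wrist": print(place_of("knob_top",p),find_in("knob",p))
f=fit(obs,(.58,-.019,.168,.06,.1,.082,0));print(f.x.round(4));m=model(f.x)
for q in m: print(q,m[q].round(4))
for p,q,pt in obs: print(q,(np.array(proj(p,m[q]))-pt).round(1))
for p,q,pt in obs:
    if q=="knob_top": print(atz(p,pt,m[q][2]).round(4))
s=get_state();print(s["position"],s["contact_force"],s["clock"])
E
```

```text
side cabinet [344. 212.] 0.74
side frame_edge [358. 207.] 0.59
side door_hinge [325. 176.] 0.66
side knob_top [354. 189.] 0.69
side tongue_tip [366. 200.] 0.52
wrist cabinet [365. 111.] 0.7
wrist frame_edge [284. 128.] 0.92
wrist door_hinge [509.  99.] 0.79
wrist knob_top [307. 134.] 0.56
wrist tongue_tip [310. 164.] 0.87
[{'point': [307.3, 134.2], 'score': 0.56}] [{'point': [307.3, 131.2], 'score': 0.93}]
scene cabinet [325. 248.] 0.84
scene frame_edge [306. 241.] 0.8
scene door_hinge [354. 219.] 0.88
scene knob_top [316. 240.] 0.6
scene tongue_tip [316. 240.] 0.5
[ 0.5826 -0.0201  0.1944  0.0166  0.12    0.0786 -0.0009]
cabinet [ 0.5826 -0.0201  0.    ]
frame_edge [ 0.5978 -0.0972  0.0751]
door_hinge [0.5628 0.0805 0.085 ]
knob_top [ 0.5936 -0.0759  0.1226]
tongue_tip [ 0.6276 -0.0741  0.0757]
cabinet [-2.3 -0.2]
frame_edge [ 0.5 -0.2]
door_hinge [0.6 0.8]
knob_top [0.9 1.9]
cabinet [1.1 2.3]
frame_edge [-0.   3.9]
door_hinge [-0.3  0. ]
knob_top [ 0.5 -0.5]
cabinet [ 0.4 -1.7]
frame_edge [-2.  -2.5]
door_hinge [ 0.2 -1.9]
knob_top [ -5.3 -14.5]
[ 0.5954 -0.0659  0.1226]
[ 0.5939 -0.0762  0.1226]
[ 0.656  -0.0806  0.1226]
[ 0.63939838 -0.06573901  0.2463557 ] [-0.75477416 -0.07889125  0.3507903 ] 11.7833
```

View pics/wrist3.png

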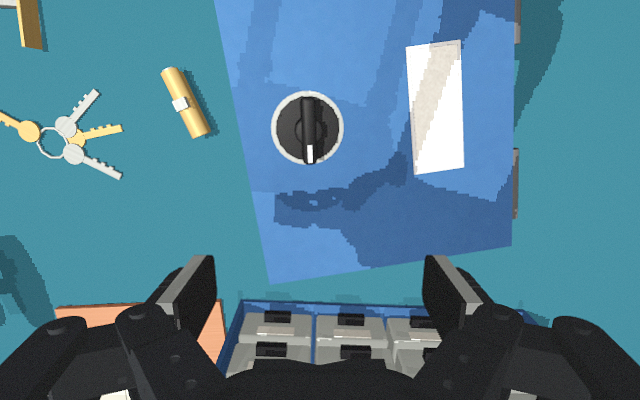

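The wrist view shows the wing from about (306,97) to (311,162), white mark toward +x, with its centre near (308,130). The door lies nearly shut.

```bash
python3 - <<'E'
from h import *
p=get_image("wrist")
g=cv2.cvtColor(p["frame"],cv2.COLOR_RGB2GRAY)[90:172,270:346]
cv2.imwrite("pics/k4.png",cv2.resize(p["frame"][85:177,265:351,::-1],(516,552),interpolation=2))
for z in(.1226,.130):
    a,b,c=[atz(p,q,z) for q in((306,97),(311,162),(308,130))]
    print(z,a.round(4),b.round(4),c.round(4),np.degrees(np.arctan2(*(b-a)[[1,0]])),np.linalg.norm(b-a))
s=get_state();T=rot(s["ee_rot"]);print(T.as_matrix().round(3))
for z in(.1226,.130): print(T.inv().apply(atz(p,(308,130),z)-s["position"])*1000)
E
```

```text
0.1226 [ 0.5699 -0.0786  0.1226] [ 0.6144 -0.0734  0.1226] [ 0.592  -0.0764  0.1226] 6.572816855007335 0.044805217337720867
0.13 [ 0.5699 -0.0783  0.13  ] [ 0.6131 -0.0733  0.13  ] [ 0.5913 -0.0762  0.13  ] 6.572816855007347 0.04347025540305031
[[-0.999 -0.044 -0.   ]
 [-0.044  0.999  0.   ]
 [ 0.     0.    -1.   ]]
[ 47.8384075   -8.55308391 123.75319297]
[ 48.49191247  -8.33548246 116.35322313]
```

View pics/k4.png

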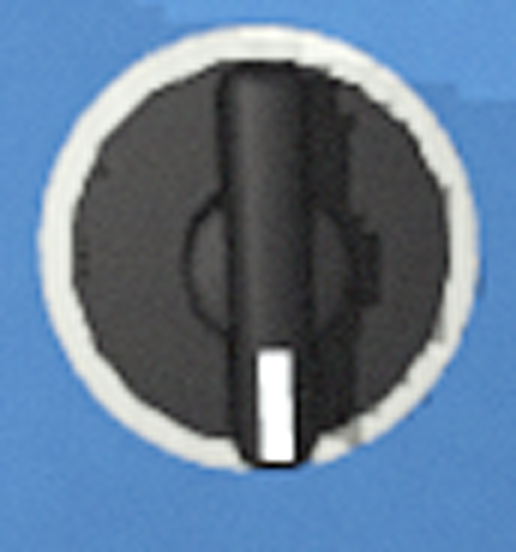

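{"op": "apply_moves", "data": {
  "deltas": [85,25,-4,20,-2.5,85,48,-7,40,-2.5,85,48,-7,70,-2.5,85,48,-7,95,-2.5,85,48,-7,112,-2.5,85,48,-7,119,-2.5,85,48,-7,122,-2.5,85,48,-7,122,-2.5]
}}

```text
clock: 12.5
position: [0.592, -0.0749, 0.1243]
ee_rot: [-0.0, -0.044, 0.999, 0.0]
contact_force: [-0.1, -0.0, 0.7]
width: 0.0847
gripper_force: 0.0
```

```bash
python3 - <<'E'
from h import *
p=get_image("wrist")
s=get_state();print(s["position"],s["contact_force"],s["width"],s["clock"])
cv2.imwrite("pics/w5.png",p["frame"][100:,:,::-1])
E
```

```text
[ 0.59252179 -0.07500998  0.12511672] [ 0.52286542 -0.00433051 -0.04103061] 0.08490980986057739 12.55
```

View pics/w5.png

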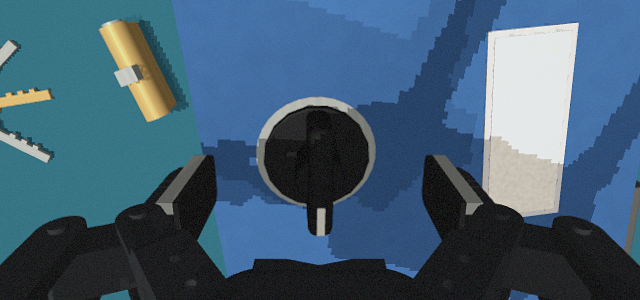

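```bash
python3 - <<'E'
from h import *
p=get_image("wrist");s=get_state();x,y,_=s["position"]
for z in(.12,.125,.13): print(z,np.round(proj(p,[x,y,z])),[ (np.round(r["point"]),(atz(p,r["point"],z)-[x,y,z]).round(4)) for r in place_of("knob_top",p)[:1]], (atz(p,(319,270),z)-[x,y,z]).round(4))
E
```

```text
0.12 [321. 275.] [(array([319., 287.]), array([ 0.0055, -0.0006,  0.    ]))] [-0.0022 -0.0011  0.    ]
0.125 [321. 281.] [(array([319., 287.]), array([ 0.0026, -0.0008,  0.    ]))] [-0.0048 -0.0014  0.    ]
0.13 [321. 288.] [(array([319., 287.]), array([-0.0003, -0.0011,  0.    ]))] [-0.0074 -0.0016  0.    ]
```

{"op": "apply_moves", "data": {
  "deltas": [40,1,-0.5,0,0,20,1,-0.5,0,0,14,1,-0.5,0,0,6,1,-0.5,0,0,6,1,-0.5,0,0,6,1,-0.5,0,0,6,1,-0.5,0,0,6,1,-0.5,0,0,6,1,-0.5,0,0],
  "squeeze": 30
}}

```text
clock: 13.5
position: [0.5909, -0.0753, 0.124]
ee_rot: [-0.0, -0.044, 0.999, 0.0]
contact_force: [1.7, 1.3, -3.0]
width: 0.01
gripper_force: 31.4
```

```bash
python3 - <<'E'
from h import *
s=get_state();print(s["position"],s["contact_force"],s["moment"],s["width"],s["gripper_force"],s["clock"])
E
```

```text
[ 0.59087522 -0.07530368  0.1239586 ] [ 1.66158542  1.26808003 -3.02077166] [-0.36115131 -0.25815828 -0.03505501] 0.010000916321635031 31.40224369126372 13.5
```

{"op": "apply_moves", "data": {
  "deltas": [6,0,0,0.5,0,6,0,0,1,0,6,0,0,1.5,0,6,0,0,2,0,6,0,0,2,0,6,0,0,2,0],
  "squeeze": 60
}}

```text
clock: 14.0
position: [0.5909, -0.0756, 0.1224]
ee_rot: [0.0, -0.044, 0.999, -0.0]
contact_force: [1.0, 0.3, -3.0]
width: 0.009
gripper_force: 59.1
```

{"op": "apply_moves", "data": {
  "deltas": [6,0,0,0.5,0,6,0,0,1,0,6,0,0,1.5,0,6,0,0,2,0,6,0,0,2,0,6,0,0,2,0]
}}

```text
clock: 14.5
position: [0.591, -0.0757, 0.1212]
ee_rot: [0.0, -0.044, 0.999, -0.0]
contact_force: [-0.1, -0.6, 5.3]
width: 0.009
gripper_force: 58.3
```

```bash
python3 - <<'E'
from h import *
s=get_state();print(s["position"],s["contact_force"],s["moment"],s["width"],s["gripper_force"],s["clock"])
E
```

```text
[ 0.59098253 -0.07572446  0.12117999] [-0.06857426 -0.64808864  5.31803681] [-0.7291579   0.05899697 -0.14637541] 0.008969045318774885 58.33997856010683 14.5
```

```bash
cat > t.py <<'E'
from h import *
def q():
    s=get_state();F=np.array(s["contact_force"]);M=np.array(s["moment"])
    a=np.array([.984,.178,0])
    print("pos",np.round(s["position"],4),"F",F.round(1),"M",M.round(2),"eqN",round(F[2]-M@a/.158,1),"w",round(s["width"],4),"q6",round(s["qpos"][5],3),s["clock"])
q()
E
python3 t.py
```

```text
pos [ 0.591  -0.0757  0.1212] F [-0.1 -0.6  5.3] M [-0.73  0.06 -0.15] eqN 9.8 w 0.009 q6 -1.903 14.5
```

{"op": "apply_moves", "data": {
  "deltas": [6,0,0,0.3,0,6,0,0,0.6,0,6,0,0,0.9,0,6,0,0,1.2,0,6,0,0,1.2,0,6,0,0,1.2,0]
}}

```text
clock: 15.0
position: [0.591, -0.0758, 0.1205]
ee_rot: [0.001, -0.044, 0.999, -0.0]
contact_force: [-1.4, -1.2, 8.0]
width: 0.0088
gripper_force: 58.3
```

```bash
python3 t.py
```

```text
pos [ 0.591  -0.0758  0.1205] F [-1.4 -1.2  8. ] M [-0.7   0.28 -0.09] eqN 12.0 w 0.0088 q6 -1.903 15.0
```

{"op": "apply_moves", "data": {
  "deltas": [6,0,0,0.4,0,6,0,0,0.8,0,6,0,0,1.2,0,6,0,0,1.5,0,6,0,0,1.5,0,6,0,0,1.5,0]
}}

```text
clock: 15.5
position: [0.5911, -0.0759, 0.1197]
ee_rot: [0.001, -0.044, 0.999, -0.001]
contact_force: [-2.3, -1.0, 11.7]
width: 0.0088
gripper_force: 58.4
```

```bash
python3 t.py
```

```text
pos [ 0.5911 -0.0759  0.1197] F [-2.3 -1.  11.7] M [-0.59  0.52 -0.1 ] eqN 14.8 w 0.0088 q6 -1.903 15.5
```

{"op": "apply_moves", "data": {
  "deltas": [6,0,0,0.5,0,6,0,0,1,0,6,0,0,1.5,0,6,0,0,2,0,6,0,0,2,0,6,0,0,2,0]
}}

```text
clock: 16.0
position: [0.5911, -0.076, 0.1187]
ee_rot: [0.001, -0.044, 0.999, -0.001]
contact_force: [-3.6, -1.9, 16.5]
width: 0.0092
gripper_force: 58.4
```

```bash
python3 t.py
```

```text
pos [ 0.5911 -0.076   0.1187] F [-3.6 -1.9 16.5] M [-0.62  0.73 -0.12] eqN 19.6 w 0.0092 q6 -1.903 16.0
```

{"op": "apply_moves", "data": {
  "deltas": [6,0.2,0,0,3,6,0.4,0,0,6,6,0.4,0,0,9,6,0.4,0,0,12,6,0.4,0,0,12,6,0.4,0,0,12]
}}

```text
clock: 16.5
position: [0.5911, -0.0759, 0.1188]
ee_rot: [0.002, 0.061, 0.998, -0.0]
contact_force: [-2.4, -0.9, 16.2]
width: 0.0091
gripper_force: 58.5
```

```bash
python3 t.py
```

```text
pos [ 0.5911 -0.0759  0.1188] F [-2.4 -0.9 16.2] M [-0.39  0.58 -0.08] eqN 18.0 w 0.0091 q6 -1.693 16.5
```

{"op": "apply_moves", "data": {
  "deltas": [6,0,0,0.4,0,6,0,0,0.8,0,6,0,0,1.1,0,6,0,0,1.1,0,6,0,0,1.1,0]
}}

```text
clock: 16.92
position: [0.5911, -0.076, 0.1183]
ee_rot: [0.002, 0.061, 0.998, -0.001]
contact_force: [-4.1, -1.2, 20.0]
width: 0.0087
gripper_force: 58.9
```

```bash
python3 t.py
```

```text
pos [ 0.5911 -0.076   0.1183] F [-4.1 -1.2 20. ] M [-0.42  0.69 -0.09] eqN 21.9 w 0.0087 q6 -1.693 16.9167
```

{"op": "apply_moves", "data": {
  "deltas": [6,0,0,0,3,6,0,0,0,6,6,0,0,0,9,6,0,0,0,12,6,0,0,0,15,6,0,0,0,15]
}}

```text
clock: 17.42
position: [0.5913, -0.0761, 0.1182]
ee_rot: [0.002, 0.191, 0.982, -0.0]
contact_force: [-4.3, -1.7, 18.4]
width: 0.0087
gripper_force: 59.8
```

```bash
python3 t.py
```

```text
pos [ 0.5913 -0.0761  0.1182] F [-4.3 -1.7 18.4] M [-0.58  0.69 -0.09] eqN 21.2 w 0.0087 q6 -1.43 17.4167
```

{"op": "apply_moves", "data": {
  "deltas": [6,0,0,0,3,6,0,0,0,6,6,0,0,0,9,6,0,0,0,12,6,0,0,0,15,6,0,0,0,15]
}}

```text
clock: 17.92
position: [0.5913, -0.0761, 0.1182]
ee_rot: [0.002, 0.318, 0.948, -0.0]
contact_force: [-3.7, -0.7, 19.0]
width: 0.0085
gripper_force: 59.7
```

```bash
python3 t.py
```

```text
pos [ 0.5913 -0.0761  0.1182] F [-3.7 -0.7 19. ] M [-0.57  0.56 -0.04] eqN 21.9 w 0.0085 q6 -1.168 17.9167
```

{"op": "apply_moves", "data": {
  "deltas": [6,0,0,0,3,6,0,0,0,6,6,0,0,0,9,6,0,0,0,12,6,0,0,0,15,6,0,0,0,18,6,0,0,0,21,6,0,0,0,24,6,0,0,0,24,6,0,0,0,24]
}}

```text
clock: 18.75
position: [0.5915, -0.0761, 0.1182]
ee_rot: [0.002, 0.507, 0.862, 0.0]
contact_force: [-4.2, 0.0, 18.9]
width: 0.0092
gripper_force: 59.5
```

```bash
python3 t.py
```

```text
pos [ 0.5915 -0.0761  0.1182] F [-4.2  0.  18.9] M [-0.56  0.48 -0.1 ] eqN 21.9 w 0.0092 q6 -0.751 18.75
```

{"op": "apply_moves", "data": {
  "deltas": [6,0,0,0,3,6,0,0,0,6,6,0,0,0,9,6,0,0,0,12,6,0,0,0,14,6,0,0,0,16,6,0,0,0,16]
}}

```text
clock: 19.33
position: [0.5916, -0.0761, 0.1182]
ee_rot: [0.002, 0.623, 0.783, 0.001]
contact_force: [-3.6, 0.4, 18.4]
width: 0.0091
gripper_force: 59.4
```

```bash
python3 t.py
```

```text
pos [ 0.5916 -0.0761  0.1182] F [-3.6  0.4 18.4] M [-0.63  0.38 -0.03] eqN 21.9 w 0.0091 q6 -0.471 19.3333
```

{"op": "apply_moves", "data": {
  "deltas": [6,0,0,0,2,6,0,0,0,4,6,0,0,0,4,6,0,0,0,4]
}}

```text
clock: 19.67
position: [0.5916, -0.0761, 0.1182]
ee_rot: [0.002, 0.648, 0.761, 0.001]
contact_force: [-3.2, 0.5, 18.4]
width: 0.0092
gripper_force: 59.6
```

```bash
python3 t.py
```

```text
pos [ 0.5916 -0.0761  0.1182] F [-3.2  0.5 18.4] M [-0.62  0.4   0.52] eqN 21.8 w 0.0092 q6 -0.403 19.6667
```

{"op": "apply_moves", "data": {
  "deltas": [6,0,0,-0.5,0,6,0,0,-1,0,6,0,0,-1.5,0,6,0,0,-2,0,6,0,0,-2.5,0,6,0,0,-3,0,6,0,0,-3,0,6,0,0,-3,0]
}}

```text
clock: 20.33
position: [0.5914, -0.0758, 0.1197]
ee_rot: [0.002, 0.649, 0.761, 0.001]
contact_force: [-0.6, -0.3, 11.0]
width: 0.0091
gripper_force: 59.0
```

```bash
python3 t.py
```

```text
pos [ 0.5914 -0.0758  0.1197] F [-0.6 -0.3 11. ] M [-0.64  0.12  0.46] eqN 14.8 w 0.0091 q6 -0.403 20.3333
```

{"op": "apply_moves", "data": {
  "deltas": [6,0,0,-0.5,0,6,0,0,-1,0,6,0,0,-1.5,0,6,0,0,-2,0,6,0,0,-2,0]
}}

```text
clock: 20.75
position: [0.5914, -0.0757, 0.1206]
ee_rot: [0.001, 0.649, 0.761, 0.001]
contact_force: [1.1, 0.4, 5.6]
width: 0.0088
gripper_force: 58.7
```

```bash
python3 t.py
```

```text
pos [ 0.5914 -0.0757  0.1206] F [1.1 0.4 5.6] M [-0.71 -0.19  0.41] eqN 10.3 w 0.0088 q6 -0.403 20.75
```

{"op": "apply_moves", "data": {
  "deltas": [6,0,0,-0.4,0,6,0,0,-0.8,0,6,0,0,-1.2,0,6,0,0,-1.2,0],
  "squeeze": 20
}}

```text
clock: 21.08
position: [0.5912, -0.0755, 0.1209]
ee_rot: [0.001, 0.649, 0.761, 0.001]
contact_force: [2.2, -1.0, 3.1]
width: 0.0089
gripper_force: 58.5
```

```bash
python3 t.py
```

```text
pos [ 0.5912 -0.0755  0.1209] F [ 2.2 -1.   3.1] M [-0.55 -0.54  0.54] eqN 7.1 w 0.0089 q6 -0.402 21.0833
```

{"op": "apply_moves", "data": {
  "deltas": [12,0,0,0,0,20,0,0,0,0,40,0,0,0,0,60,0,0,0,0,85,0,0,0,0,85,0,0,0,0,85,0,0,0,0]
}}

```text
clock: 21.67
position: [0.5901, -0.0754, 0.1206]
ee_rot: [-0.0, 0.649, 0.761, -0.0]
contact_force: [0.4, -0.4, 0.0]
width: 0.0791
gripper_force: 0.0
```

```bash
python3 t.py
```

```text
pos [ 0.5901 -0.0754  0.1206] F [ 0.4 -0.4  0. ] M [-0.04 -0.03  0.02] eqN 0.3 w 0.0791 q6 -0.402 21.6667
```

{"op": "apply_moves", "data": {
  "deltas": [85,0,0,-10,0,85,0,0,-30,0,85,0,0,-60,0,85,0,0,-95,0,85,-20,0,-125,0,85,-50,0,-125,0,85,-50,0,-125,0]
}}

```text
clock: 22.25
position: [0.6005, -0.1296, 0.2494]
ee_rot: [0.005, 0.65, 0.76, 0.0]
contact_force: [0.6, 0.3, -0.4]
width: 0.0847
gripper_force: 0.0
```

```bash
python3 - <<'E'
from h import *
obs=[]
for n in("side","wrist"):
    p=get_image(n);cv2.imwrite(f"pics/{n}6.png",p["frame"][:,:,::-1])
    for q in W:
        r=place_of(q,p)
        if r: print(n,q,np.round(r[0]["point"]),round(r[0]["score"],2))
s=get_state();print(s["position"],s["contact_force"],s["clock"])
b=cv2.imread("pics/side6.png")[150:250,290:420];w=cv2.imread("pics/wrist6.png")
cv2.imwrite("pics/c6.png",np.vstack([w[:300],cv2.resize(b,(640,300),interpolation=2)[:,:]]))
E
```

```text
side cabinet [353. 190.] 0.71
side frame_edge [360. 206.] 0.66
side door_hinge [327. 179.] 0.62
side knob_top [356. 188.] 0.52
side tongue_tip [357. 204.] 0.44
wrist cabinet [320.  56.] 0.57
wrist frame_edge [319. 149.] 0.97
wrist knob_top [319. 131.] 0.79
wrist tongue_tip [325. 165.] 0.91
[ 0.59818217 -0.12443985  0.24563144] [-0.73905097 -0.1702213  -0.1562116 ] 22.85
```

View pics/c6.png

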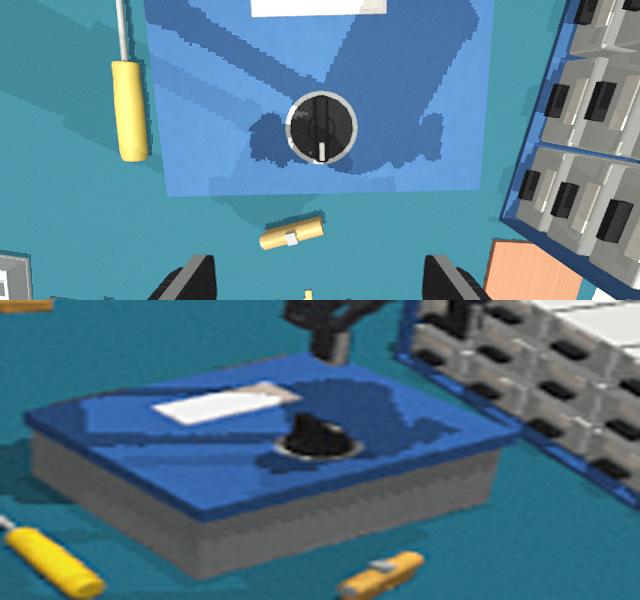

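The wing now points squarely at the free edge, at (320,150) in the wrist view, and the door lies flat on the case in the side view. The bystander tools haven't moved and the gripper is clear.

```bash
python3 -c "
from rig import *
print(sign_off())"
```

```text
the job is handed in; nothing more can be done
None
```

The cabinet is shut and, by feel, latched: the knob turned with no jam to its firm stop under about a 20 N push (at most about 22 N at the knob by my estimate), and the door stayed down after I let go. The job is handed in at about 23 s; I did not tug the door to test the latch.

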